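# Turn an adapter face-down in the turnover fixture

### The arm

A 6-joint arm with a two-finger parallel gripper is mounted at the origin on a cart in front of the work surface, level with it; the furniture and walls round the work are solid. World frame = base frame: x ahead of the robot, y to its left, z up, the work surface at z = 0. Lengths are in m, angles in degrees, forces in N, time in s.
With the tool pointing down it reaches from about 0.375 to 0.75 m from the base axis. Payload 9 kg.
Tool frame: the origin (TCP) lies where the fingers leave the gripper's body, on its centre line; the fingertips stand 73 mm ahead of it and the grasp point (between the pads) lies 54 mm ahead of it (robot.tip_reach is the distance from the TCP to the fingertips, in m); z points along the fingers, y is the line along which they close (so a half turn about z gives the same grasp; the last joint's range is limited). The gripper opens to 85 mm and grips with 20 to 120 N. Pads are 22 mm wide; open, the fingers measure 114 mm over their backs; the gripper's body (76 mm by 85 mm) begins 54 mm behind the grasp point. The pads swing forward as they close: fully open they stand 13 mm farther back than shut.
Start: joints at [52.042, 5.964, 5.575, 89.605, 0, 77.527], TCP at [0.258, 0.542, 0.304] pointing down, gripper open.
Joint ranges: [-171.21, 171.21], [-48.23, 106.86], [-62.78, 66.21], [-105.2, 120.99], [-86.42, 89.51], [-180, 180]. Speed limits (degrees/s): [127.2, 127.2, 147.25, 180, 180, 180].

### API

Orientations are given as [roll, pitch, yaw] about the fixed x, y, z axes, in that order (R = Rz(yaw) Ry(pitch) Rx(roll)).
In Python, from plant import robot gives the robot as it stands. Calls block until the motion is done:
- robot.move_pose(position, orientation): joint-space move of the TCP to a pose.
- robot.line_to(position, vel=0.15, rotation=None, guard=None): straight line of the TCP; rotation=None keeps the orientation; vel is the mean speed in m/s. With guard (N) it stops when the force on the tool has changed by that much, and returns True; else False.
- robot.goto_joints(angles): joint-space move.
- robot.set_gripper(opening): finger opening in m; the grip force is fixed at half the most; returns when the fingers have stopped.
- robot.pause(seconds).
- robot.ik(position, orientation): joint angles nearest the present ones, or None.
- robot.observe(): the state.
- robot.grab_frame(name): name is "scene" or "top" or "wrist"; returns the picture (384x512x3 uint8, blue, green, red); there is no depth.
- robot.get_calibration(name): a dict with "vertical_fov" (degrees; the focal length in pixels is half the picture's height over the tangent of half this angle, whatever the lens; pixels are square), "cx", "cy" (the principal point, pixels), "rvec" (rotation vector, rad) and "tvec" (3), from world to camera coordinates, as OpenCV has them. Camera axes: x right, y down, z forward; pixel columns grow to the right and rows downward; lengths in m; the calibration is good to about 2 mm. A picture is of the moment at which its call begins: read the wrist's pose just before it. get_calibration takes no time and is no camera call; for the wrist camera it gives the pose at the moment of the call.
A pose or a line that the arm cannot do raises robot.IKError and nothing moves.
- robot.job_done(): hands the job in; it is judged then, once.
The state is a dict: "time": time; "q": joint angles; "qvel": joint speeds; "joint_torque": joint torques, N m; "tool_pos": TCP position; "tcp_rot": TCP orientation; "ft_force": force on the tool from outside, world axes, zero at the start; "torque": the same for the moment, N m; "gripper_width": finger opening in m; "gripper_force": force on a finger pad.
Only numpy, scipy, OpenCV 4.12 (cv2) and the standard library are available. Lean on these libraries where they do the work, as an engineer would, in place of code of your own. Each camera call takes 0.05 s, during which the arm holds its last target. There are 200 camera calls.

### The job

Lay the black adapter with the yellow round sticker, sticker up, into the pocket of the blue flipper on the turnover fixture and let go of it. Then take the flipper's red handle bar and swing it all the way over, so that the adapter drops sticker-down into the aluminium nest, and leave the flipper closed over it. Leave the plain adapter where it lies.

Things in the scene. Friction and masses are not known exactly. Their poses are not given: they have to be found in the camera images.
- adapter: Black adapter with a yellow 30 mm round sticker on top; 44 x 91 x 26 mm, 0.06 to 0.12 kg. Origin: centre of the underside; x along the 44 mm side, y along the 91 mm side, z up out of the sticker. Lies flat, sticker up, left of the fixture, long side roughly along world y; grip it across the 44 mm.
- plain_adapter: The same black adapter without a sticker, same size and frame, lying some 10 cm from the other (either may be the nearer to the robot): not to be shifted.
- turnover: Turnover fixture, fixed: dark base plate 142 x 168 x 10 mm. Origin: middle of its underside, on the table; x along the hinge, y from the nest towards the opened flipper, z up. Hinge axis along x above the origin at z = 42 mm. The blue flipper lies open on the +y side, pocket upward; the aluminium nest is fixed on the -y side. Lugs at the hinge ends reach z = 52 mm.
- pocket (a point): Floor centre of the open flipper's pocket, in the fixture's frame (0, 36, 27.5) mm; fixed to the base, axes as the fixture's. The adapter's long side goes along x, either way round; play 4 mm at each end and towards the hinge, 9 mm outward. Ledges carry only its ends; walls, up to 15 mm high, leave the middle 64 mm along x open down to the base plate for fingers.
- nest (a point): Floor centre of the nest, in the fixture's frame (0, -36, 27.5) mm, the mirror of the pocket. As the flipper passes upright the adapter slides out of its pocket and falls in here, ending with its underside on top, 26 mm above this point.
- handle (a point): Middle of the red round handle bar, 12 mm thick, 100 mm long, parallel to the hinge; moves with the flipper on an arc of 98 mm radius about the hinge axis: fixture's frame (0, 98, 42) mm when open, (0, -98, 42) when closed. 30 mm is free either side along its middle 64 mm. It can turn between the fingers, so the hand may keep pointing down.
- flipper (a joint): Angle of the flipper: 0 lies open on the fixture's +y side, pocket up; 1.57 upright; 3.14 closed, upside down over the nest. Starts at 0 to 0.06. The hinge is stiff: the flipper about stays where it is left, and turning it takes about 2 N at the bar.

How it is judged:
By the outcome, as a careful person would: the job done as asked, in the order asked, and still so for the second after the job is handed in, with the robot touching nothing.
It also fails if it takes over 54 s, if anything falls off the work surface, if the arm or the gripper's body presses on something with over 40 N, if the wrist force passes 120 N, or if a joint passes its speed limit or range.

## Working session

There is one attempt and no reset: what is moved stays moved. The work goes in short steps, each a Python script; the robot and the scene stay as the last script left them, time stands still between calls to the robot, and variables do not carry over. Pictures are saved under pics/ and viewed, at most 10 in all, crops included, and the job is handed in when it is done.

```bash
mkdir -p pics; ls; python3 - <<'E'
from plant import robot
import cv2,numpy as np
t=robot.grab_frame("top"); s=robot.grab_frame("scene")
cv2.imwrite("pics/top.png",cv2.resize(t,(800,600),interpolation=cv2.INTER_CUBIC))
cv2.imwrite("pics/scene.png",s)
for n in("top","scene","wrist"): print(n,robot.get_calibration(n))
print(robot.observe())
E
```

```text
pics
top {'vertical_fov': 47.37626941954336, 'cx': 265.758332877591, 'cy': 190.34908645449556, 'rvec': array([ 2.17257181, -2.11063012,  0.15770583]), 'tvec': array([0.10863855, 0.56499083, 0.80632716])}
scene {'vertical_fov': 47.523197611407895, 'cx': 257.87422164123006, 'cy': 184.0436924764926, 'rvec': array([ 2.07372868, -1.27345725,  0.54259568]), 'tvec': array([-0.15577889,  0.47202286,  0.49887486])}
wrist {'vertical_fov': 60.369965245552876, 'cx': 254.55864998870535, 'cy': 192.9314231962075, 'rvec': array([-2.4402833 , -1.54074044, -0.22547575]), 'tvec': array([-0.5991812 , -0.03647574,  0.37812793])}
{'time': 0.1, 'q': array([5.20437662e+01, 5.99529739e+00, 5.53274594e+00, 8.96048605e+01,
       3.95148332e-04, 7.75291470e+01]), 'qvel': array([-0.14087996, -0.1085589 ,  0.08699785, -0.09275488, -0.05580092,
       -0.01951524]), 'joint_torque': array([ 4.67986931e-03, -5.58206964e+01,  5.04722857e+01,  1.28623884e-02,
       -3.49688280e-04, -8.11394727e-06]), 'tool_pos': array([0.2580046 , 0.54146524, 0.30321083]), 'tcp_rot': array([-1.79934264e+02, -1.49429672e-02,  1.54514610e+02]), 'ft_force': array([ 0.0569679 , -0.4116387 , -0.41071288]), 'torque': array([ 0.02729178,  0.01677511, -0.0059513 ]), 'gripper_force': 0.0, 'gripper_width': 0.08545964070998519}
```

View pics/top.png

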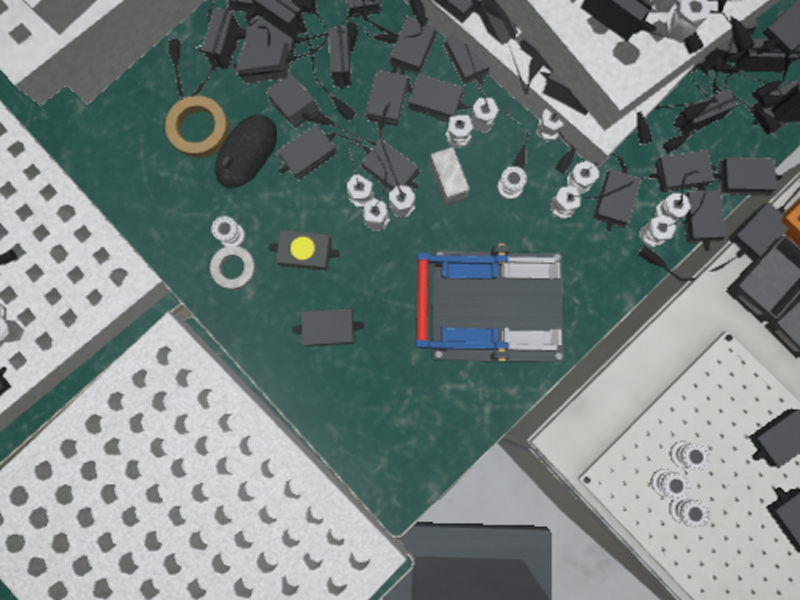

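View pics/scene.png

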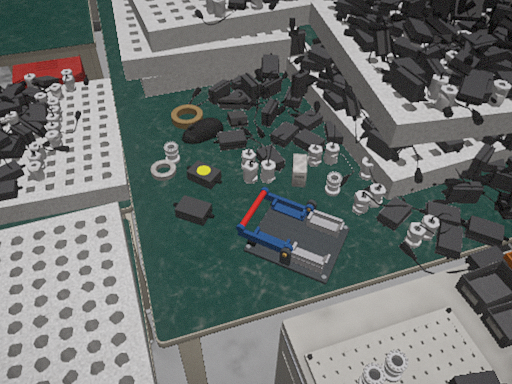

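The sticker adapter is at about (302,248) in the top view, with the plain one at (328,327). The red bar runs from (422,257) to (423,345), and the hinge pins are near (502,247) and (502,356). All of these are in the 800x600 view.

```bash
cat > h.py <<'E'
from plant import robot
import cv2,numpy as np
def ray(cal,u,v,z):
    R=cv2.Rodrigues(np.array(cal["rvec"]))[0]; t=np.array(cal["tvec"])
    f=192/np.tan(np.radians(cal["vertical_fov"]/2))
    d=R.T@np.array([(u-cal["cx"])/f,(v-cal["cy"])/f,1]); c=-R.T@t
    return c+d*(z-c[2])/d[2]
E
python3 - <<'E'
from h import *
c=robot.get_calibration("top"); k=1.5625
for n,u,v,z in [("sticker",302,248,.026),("endL",277,249,.013),("endR",330,252,.013),("stubL",271,247,.013),("stubR",338,253,.013),("plain",328,327,.026),
 ("barT",422,257,.042),("barB",423,345,.042),("pinT",502,247,.042),("pinB",502,356,.042),("bTR",562,254,.01),("bBR",561,360,.01),("bBL",435,360,.01)]:
    print(n,ray(c,u/k,v/k,z).round(4))
R=cv2.Rodrigues(np.array(c["rvec"]))[0];print(-R.T@c["tvec"])
E
```

```text
sticker [0.6239 0.2718 0.026 ]
endL [0.6245 0.3065 0.013 ]
endR [0.6225 0.2375 0.013 ]
stubL [0.627  0.3145 0.013 ]
stubR [0.6215 0.227  0.013 ]
plain [0.5233 0.2336 0.026 ]
barT [0.6132 0.118  0.042 ]
barB [0.5028 0.1137 0.042 ]
pinT [0.6289 0.0179 0.042 ]
pinB [0.4921 0.0165 0.042 ]
bTR [ 0.6292 -0.0642  0.01  ]
bBR [ 0.4914 -0.0625  0.01  ]
bBL [0.4868 0.0977 0.01  ]
[0.43460171 0.12033921 0.8819412 ]
```

```bash
python3 - <<'E'
from h import *
print(robot.tip_reach)
for y in (90-3.6,-90-3.6): print(y,robot.ik([.624,.272,.2],[180,0,y]))
for y in (2,-178): print(y,robot.ik([.56,.05,.2],[180,0,y]), robot.ik([.56,-.08,.1],[180,0,y]))
robot.move_pose([.60,.272,.24],[180,0,86.4])
c=robot.get_calibration("wrist");f=robot.grab_frame("wrist")
import pickle;pickle.dump(c,open("w1.pkl","wb"))
cv2.imwrite("pics/w1.png",cv2.resize(f,(800,600),interpolation=cv2.INTER_CUBIC))
print(robot.observe()["time"])
E
```

```text
0.0726
86.4 [ 12.57667778  20.40964437  11.23676162  80.82711724   0.
 106.17667778]
-93.6 [ 12.57667778  20.40964437  11.23676162  80.82711724   0.
 -73.82332222]
2 [ -8.2250274   -0.26358039 -11.64168852  78.62189187   0.
 169.7749726 ] [-21.37434601   3.90652313 -18.00550188  68.087975     0.
 156.62565399]
-178 [ -8.2250274   -0.26358039 -11.64168852  78.62189187   0.
 -10.2250274 ] [-21.37434601   3.90652313 -18.00550188  68.087975     0.
 -23.37434601]
1.7667
```

View pics/w1.png

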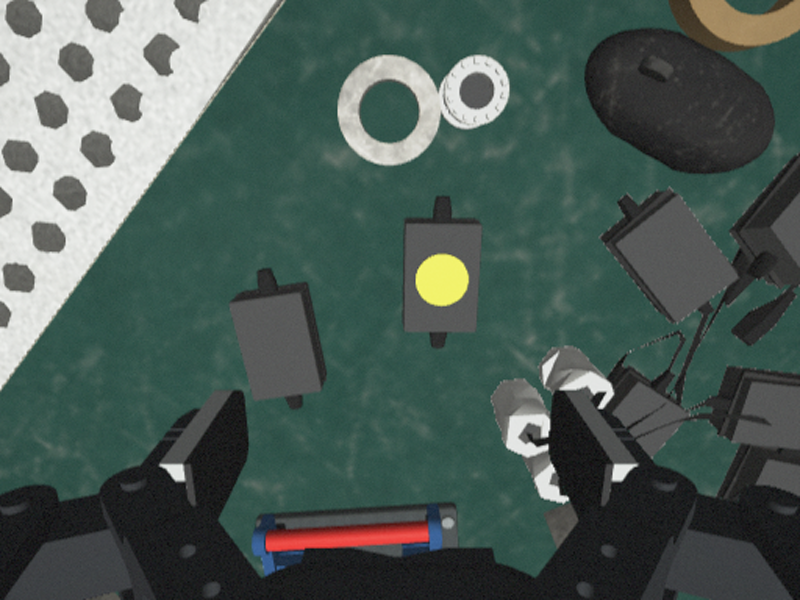

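The sticker centre is at (442,280). The top face has its corners at (405,220), (481,221), (477,331) and (404,331).

```bash
python3 - <<'E'
from h import *
import pickle
c=pickle.load(open("w1.pkl","rb"));k=1.5625
for n,u,v,z in [("st",442,280,.026),("tm",443,220.5,.026),("bm",440.5,331,.026),("stubT",443,205,.013),("stubB",438,342,.013),("l",404.5,277,.026),("r",479,277,.026),("barL",266,540,.042),("barR",430,536,.042)]:
    print(n,ray(c,u/k,v/k,z).round(4))
E
```

```text
st [0.6239 0.2724 0.026 ]
tm [0.6257 0.306  0.026 ]
bm [0.6219 0.2418 0.026 ]
stubT [0.627  0.3129 0.013 ]
stubB [0.621  0.2299 0.013 ]
l [0.6028 0.2755 0.026 ]
r [0.6449 0.2729 0.026 ]
barL [0.5063 0.1148 0.042 ]
barR [0.6093 0.1116 0.042 ]
```

```bash
python3 - <<'E'
from h import *
import pickle
robot.move_pose([.624,.2725,.16],[180,0,-93.7])
robot.set_gripper(.064)
print(robot.line_to([.624,.2725,.076],vel=.12,guard=10), robot.observe()["tool_pos"], robot.tip_reach)
robot.set_gripper(.03)
o=robot.observe();print(o["gripper_width"],o["gripper_force"],robot.tip_reach)
robot.line_to([.624,.2725,.2],vel=.2)
o=robot.observe();print(o["gripper_width"],o["gripper_force"])
# look at fixture: camera is ahead along tool x
robot.move_pose([.60,.045,.26],[180,0,-178])
c=robot.get_calibration("wrist");f=robot.grab_frame("wrist")
pickle.dump(c,open("w2.pkl","wb"))
cv2.imwrite("pics/w2.png",cv2.resize(f,(800,600),interpolation=cv2.INTER_CUBIC))
print(robot.observe()["time"])
E
```

```text
False [0.62452228 0.27262726 0.0769263 ] 0.0726
0.04240857522582579 63.0244517326355 0.0726
0.04230968486645268 62.28387236595154
7.7917
```

View pics/w2.png

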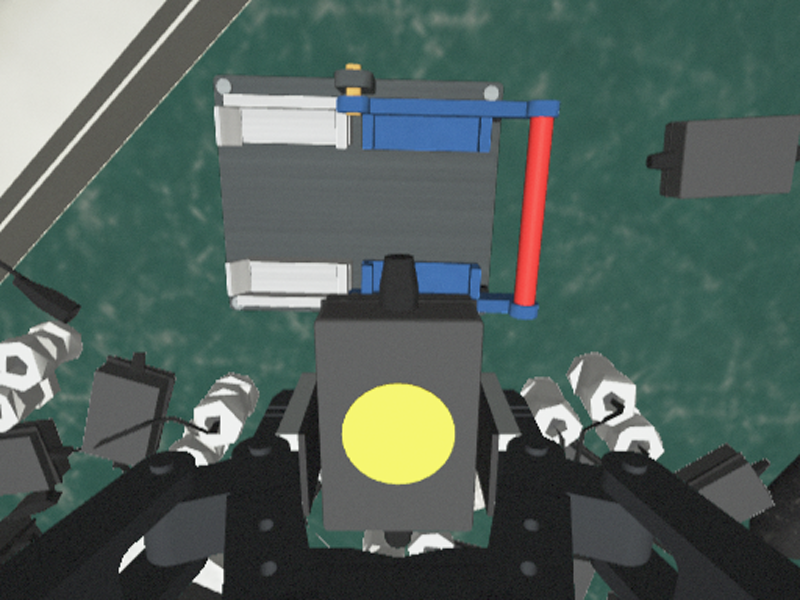

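The adapter is held straight, with its top edge middle at (399,320) and bottom edge middle at (398,528). The bar runs from (541,115) to (525,305), and the base corners are at (215,76), (500,84) and (231,310). The pocket's side walls are at about x=372 and x=482.

```bash
python3 - <<'E'
from h import *
import pickle
c=pickle.load(open("w2.pkl","rb"));k=1.5625
for n,u,v,z in [("bTL",216,77,.01),("bTR",500,84,.01),("bBL",231,310,.01),("barT",541,115,.042),("barB",525,305,.042),("screwTL",223,87,.01),("screwTR",492,93,.01),("screwBL",238,301,.01),
("nestT inner edge",245,147,.0275),("blueledge T inner edge L",363,150,.0275),("blueledge T inner R",480,151,.0275),("blue ledge B inner L",372,262,.0275),("B R",470,264,.0275),("white ledge T inner",347,148,.0275),("white B",347,261,.0275),("pinT",353,68,.042),
("wall hinge T",374,116,.0425),("wall out T",481,118,.0425),("wall hinge B",372,262,.0425),("wall out B",471,265,.0425)]:
    print(n,ray(c,u/k,v/k,z).round(4))
zt=.26-.054+.01
for n,u,v in[("adT",399,320),("adB",398,528),("st",398,434),("L",317,434),("R",478,434)]: print(n,ray(c,u/k,v/k,zt).round(4))
print(robot.observe()["tool_pos"],robot.observe()["tcp_rot"])
f=cv2.imread("pics/w2.png")[60:320,200:570]
cv2.imwrite("pics/w2c.png",cv2.resize(f,(800,562),interpolation=cv2.INTER_CUBIC))
E
```

```text
bTL [ 0.4914 -0.0619  0.01  ]
bTR [0.489 0.1   0.01 ]
bBL [ 0.6306 -0.061   0.01  ]
barT [0.5069 0.1171 0.042 ]
barB [0.6107 0.1199 0.042 ]
screwTL [ 0.4966 -0.0582  0.01  ]
screwTR [0.494  0.0959 0.01  ]
screwBL [ 0.6243 -0.0562  0.01  ]
nestT inner edge [ 0.5289 -0.0422  0.0275]
blueledge T inner edge L [0.528  0.0236 0.0275]
blueledge T inner R [0.5261 0.0889 0.0275]
blue ledge B inner L [0.5917 0.0301 0.0275]
B R [0.5907 0.0884 0.0275]
white ledge T inner [0.5273 0.0146 0.0275]
white B [0.5916 0.0152 0.0275]
pinT [0.488  0.0187 0.042 ]
wall hinge T [0.5107 0.0299 0.0425]
wall out T [0.5096 0.0858 0.0425]
wall hinge B [0.5884 0.0307 0.0425]
wall out B [0.5881 0.0867 0.0425]
adT [0.5637 0.0444 0.216 ]
adB [0.6209 0.0463 0.216 ]
st [0.5932 0.0452 0.216 ]
L [0.5939 0.0254 0.216 ]
R [0.5924 0.0649 0.216 ]
[0.59977634 0.0457983  0.25889503] [ 1.79971984e+02 -8.62197124e-02 -1.77846376e+02]
```

View pics/w2c.png

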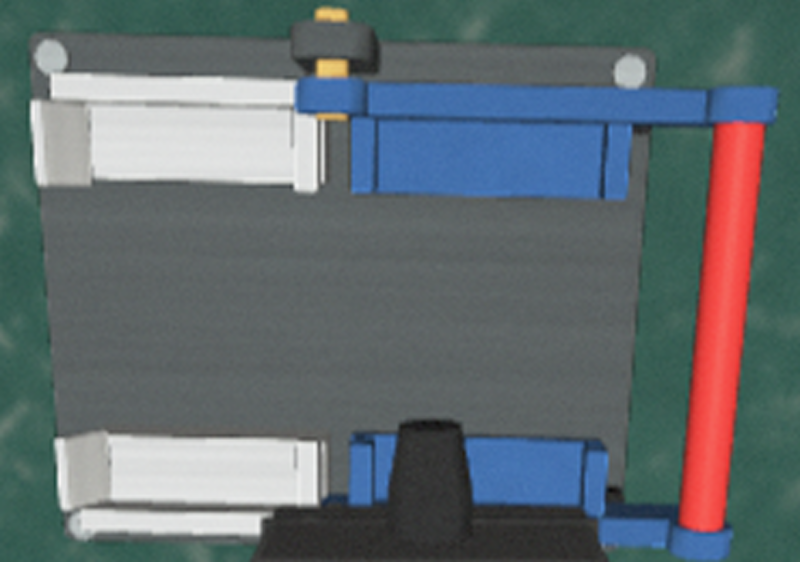

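```bash
python3 - <<'E'
from h import *
import pickle
c=pickle.load(open("w2.pkl","rb"));k=1.5625
R=cv2.Rodrigues(np.array(c["rvec"]))[0];print("cam",-R.T@c["tvec"])
for zt in(.213,.208,.203):
  for n,u,v in[("adT",399,320),("adB",398,528),("st",398,434),("L",317,434),("R",478,434)]: print(zt,n,ray(c,u/k,v/k,zt).round(4))
E
```

```text
cam [0.52579899 0.04252269 0.32790547]
0.213 adT [0.5647 0.0444 0.213 ]
0.213 adB [0.6234 0.0464 0.213 ]
0.213 st [0.595  0.0453 0.213 ]
0.213 L [0.5957 0.0249 0.213 ]
0.213 R [0.5942 0.0655 0.213 ]
0.208 adT [0.5664 0.0445 0.208 ]
0.208 adB [0.6276 0.0466 0.208 ]
0.208 st [0.598  0.0454 0.208 ]
0.208 L [0.5988 0.0242 0.208 ]
0.208 R [0.5972 0.0665 0.208 ]
0.203 adT [0.5681 0.0446 0.203 ]
0.203 adB [0.6319 0.0467 0.203 ]
0.203 st [0.601  0.0456 0.203 ]
0.203 L [0.6018 0.0234 0.203 ]
0.203 R [0.6002 0.0675 0.203 ]
```

```bash
python3 - <<'E'
from h import *
import pickle
Y=-179.1
robot.move_pose([.560,.0565,.18],[180,0,Y])
robot.line_to([.560,.0565,.125],vel=.15)
g=robot.line_to([.560,.0565,.104],vel=.04,guard=6)
o=robot.observe();print(g,o["tool_pos"],o["ft_force"])
robot.set_gripper(.060)
robot.line_to([.560,.0565,.20],vel=.2)
robot.move_pose([.605,.07,.25],[180,0,Y])
pickle.dump(robot.get_calibration("wrist"),open("w3.pkl","wb"));f=robot.grab_frame("wrist")
cv2.imwrite("pics/w3.png",cv2.resize(f,(800,600),interpolation=cv2.INTER_CUBIC))
print(robot.observe()["time"])
E
```

```text
True [0.55996466 0.05643135 0.10495457] [-0.64640514 -0.61350219  6.00483088]
10.6333
```

View pics/w3.png

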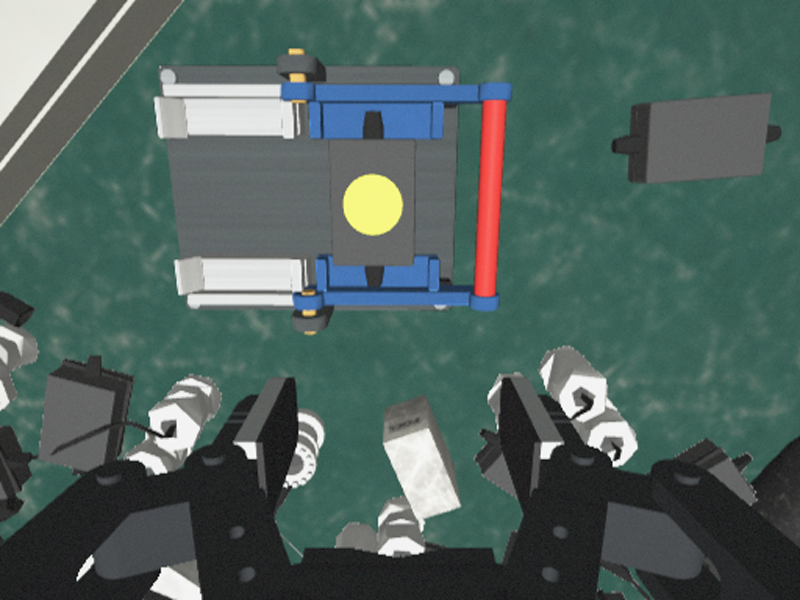

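The adapter sits in the pocket, sticker up at (373,205), with its end stubs on the blue ledges. The bar runs from (494,100) to (485,296), and the hinge pins are at about (296,72) and (308,298).

```bash
python3 - <<'E'
from h import *
import pickle
c=pickle.load(open("w3.pkl","rb"));k=1.5625
for n,u,v,z in [("barT",494,100,.042),("barB",485,296,.042),("pinT",296,52,.042),("pinT2",297,76,.042),("pinB",309,292,.042),("pinB2",309,328,.042),("st",373,205,.0535)]:
    print(n,ray(c,u/k,v/k,z).round(4))
for y in np.linspace(.117,-.08,5): print(y,robot.ik([.558,y,.094],[180,0,-179.1]))
E
```

```text
barT [0.5077 0.1167 0.042 ]
barB [0.6096 0.1188 0.042 ]
pinT [0.4875 0.0187 0.042 ]
pinT2 [0.4983 0.0188 0.042 ]
pinB [0.6089 0.0211 0.042 ]
pinB2 [0.63   0.0204 0.042 ]
st [0.5593 0.0569 0.0535]
0.117 [ -1.2969642    4.98163143 -17.52964745  67.48872111   0.
  -2.1969642 ]
0.06775 [ -6.40760079   3.60766709 -18.96957008  67.42276283   0.
  -7.30760079]
0.018500000000000003 [-11.52364124   2.95625493 -19.6448957   67.39884937   0.
 -12.42364124]
-0.030749999999999986 [-16.56356208   3.04917642 -19.54885281  67.40197077   0.
 -17.46356208]
-0.08 [-21.45046172   3.8832529  -18.68244171  67.43430538   0.
 -22.35046172]
```

```bash
cat > sw.py <<'E'
from h import *
Y=-179.0; H=np.array([.559,.0196,.042]); uy=np.array([-.0175,.9998,0]); ez=np.array([0,0,1.])
def P(th,r=.098): return H+r*(np.cos(th)*uy+np.sin(th)*ez)+.054*ez
E
python3 - <<'E'
from sw import *
t0=.044; p=P(t0)
robot.move_pose(p+[0,0,.09],[180,0,Y])
robot.set_gripper(.026)
print(robot.line_to(p,vel=.1,guard=10),robot.observe()["tool_pos"]-p)
robot.set_gripper(.005)
o=robot.observe();print(o["time"],o["gripper_width"],o["ft_force"].round(1),o["tool_pos"].round(4))
r=.098; f0=o["ft_force"]
for th in np.linspace(t0,np.pi/3,7)[1:]:
    robot.line_to(P(th,r),vel=.08)
    o=robot.observe(); F=o["ft_force"]; n=np.cos(th)*uy+np.sin(th)*ez; t=-np.sin(th)*uy+np.cos(th)*ez
    Fr=F@n
    print(round(th,2),"Fr",round(Fr,1),"Ft",round(F@t,1),"Fx",round(F[0],1),"r",round(r,4),o["gripper_width"].round(4),round(o["time"],2))
    if abs(Fr)>10: r+=1e-4*np.clip(Fr,-20,20)
    if np.linalg.norm(F)>60: print("STOP");break
E
```

```text
False [5.06832523e-04 1.11647345e-05 7.97845357e-04]
12.8417 0.009879559830074446 [-0.6  0.7  6.8] [0.5579 0.1175 0.1013]Traceback (most recent call last):
  File "<stdin>", line 13, in <module>
AttributeError: 'float' object has no attribute 'round'
```

```bash
cat >> sw.py <<'E'
def swing(ths,r=.098):
    for th in ths:
        robot.line_to(P(th,r),vel=.08)
        o=robot.observe(); F=o["ft_force"]; n=np.cos(th)*uy+np.sin(th)*ez; t=-np.sin(th)*uy+np.cos(th)*ez
        Fr=F@n
        print("%.2f Fr %.1f Ft %.1f Fx %.1f r %.4f w %.4f t %.2f"%(th,Fr,F@t,F[0],r,o["gripper_width"],o["time"]))
        if abs(Fr)>10: r+=1e-4*np.clip(Fr,-20,20)
        if np.linalg.norm(F)>60: print("STOP");break
    return r
E
python3 - <<'E'
from sw import *
swing(np.linspace(.21,np.pi/2,9)[1:])
E
```

```text
0.38 Fr 12.2 Ft -3.7 Fx 2.3 r 0.0980 w 0.0097 t 13.56
0.55 Fr 14.3 Ft -1.4 Fx 0.0 r 0.0992 w 0.0096 t 13.92
0.72 Fr 14.9 Ft -4.9 Fx 0.3 r 0.1007 w 0.0098 t 14.28
0.89 Fr 17.9 Ft -4.2 Fx -1.4 r 0.1021 w 0.0093 t 14.65
1.06 Fr 20.6 Ft -4.2 Fx -4.6 r 0.1039 w 0.0093 t 15.02
1.23 Fr 20.7 Ft -4.0 Fx -5.9 r 0.1059 w 0.0094 t 15.39
1.40 Fr 13.1 Ft -0.2 Fx -3.8 r 0.1079 w 0.0095 t 15.77
1.57 Fr 7.1 Ft -2.2 Fx -1.0 r 0.1092 w 0.0096 t 16.15
```

```bash
python3 - <<'E'
from sw import *
f=robot.grab_frame("scene")[120:290,200:400]; w=robot.grab_frame("wrist")
a=cv2.resize(f,(400,340),interpolation=cv2.INTER_CUBIC); b=cv2.resize(w,(400,300))
cv2.imwrite("pics/m.png",np.hstack([a,np.vstack([b,np.zeros((40,400,3),np.uint8)])]))
print(robot.observe()["tool_pos"])
E
```

```text
[0.55906559 0.01951958 0.20581223]
```

View pics/m.png

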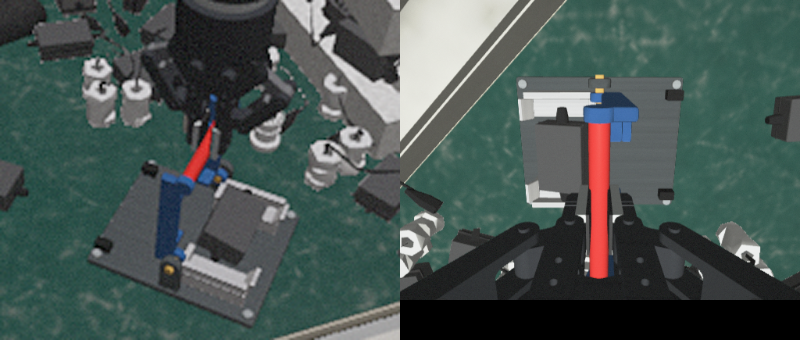

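The adapter has already dropped into the nest with its underside up, and the flipper stands upright. The bar has crept towards the fingertips, so I'll regrip it here and finish the swing.

```bash
python3 - <<'E'
from sw import *
robot.set_gripper(.022)
robot.line_to(P(np.pi/2),vel=.05,guard=10)
robot.set_gripper(.005)
o=robot.observe();print(o["tool_pos"],o["ft_force"],o["gripper_width"],o["time"])
r=swing(np.linspace(np.pi/2,np.pi,10)[1:])
f=robot.grab_frame("scene")[120:290,200:400]; w=robot.grab_frame("wrist")
a=cv2.resize(f,(400,340),interpolation=cv2.INTER_CUBIC); b=cv2.resize(w,(400,300))
cv2.imwrite("pics/n.png",np.hstack([a,np.vstack([b,np.zeros((40,400,3),np.uint8)])]))
print(robot.observe()["tool_pos"])
E
```

```text
[0.55892417 0.01961053 0.1940048 ] [-0.89819078  0.09743831 -0.96261586] 0.009851766363302027 17.1667
1.75 Fr 4.8 Ft -0.8 Fx -4.2 r 0.0980 w 0.0100 t 17.53
1.92 Fr 4.9 Ft -1.0 Fx -3.0 r 0.0980 w 0.0096 t 17.90
2.09 Fr -0.7 Ft -1.6 Fx -0.6 r 0.0980 w 0.0097 t 18.27
2.27 Fr -2.7 Ft 0.1 Fx 1.9 r 0.0980 w 0.0101 t 18.63
2.44 Fr -3.3 Ft -0.9 Fx 4.4 r 0.0980 w 0.0101 t 19.00
2.62 Fr 0.7 Ft -0.8 Fx 2.9 r 0.0980 w 0.0097 t 19.37
2.79 Fr -1.5 Ft 0.9 Fx 5.1 r 0.0980 w 0.0100 t 19.73
2.97 Fr -2.0 Ft 2.3 Fx 5.5 r 0.0980 w 0.0099 t 20.10
3.14 Fr -1.6 Ft 2.5 Fx 6.0 r 0.0980 w 0.0102 t 20.47
[ 0.56081847 -0.07847635  0.09489454]
```

View pics/n.png

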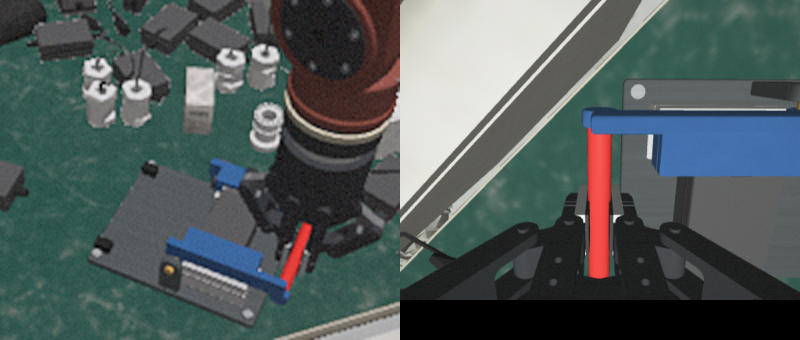

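The flipper is closed with the bar still gripped. I'll press gently to the stop, release, lift and check.

```bash
python3 - <<'E'
from sw import *
p=P(np.pi)
print(robot.line_to(p-[0,0,.008],vel=.03,guard=10),robot.observe()["tool_pos"],robot.observe()["ft_force"])
robot.set_gripper(.030)
q=robot.observe()["tool_pos"]
robot.line_to([q[0],q[1],.2],vel=.12)
robot.move_pose([.60,.0,.30],[180,0,Y]); robot.pause(.3)
w=robot.grab_frame("wrist");f=robot.grab_frame("scene")[90:290,150:400]
a=cv2.resize(f,(400,320),interpolation=cv2.INTER_CUBIC); b=cv2.resize(w[:, :],(400,300))
cv2.imwrite("pics/o.png",np.hstack([a,np.vstack([b,np.zeros((20,400,3),np.uint8)])]))
print(robot.observe()["time"],robot.observe()["ft_force"])
E
```

```text
True [ 0.56087971 -0.07843836  0.09340348] [-0.68502685 -0.19195265  5.04426985]
23.1333 [0.47167104 0.39578957 0.24489854]
```

View pics/o.png

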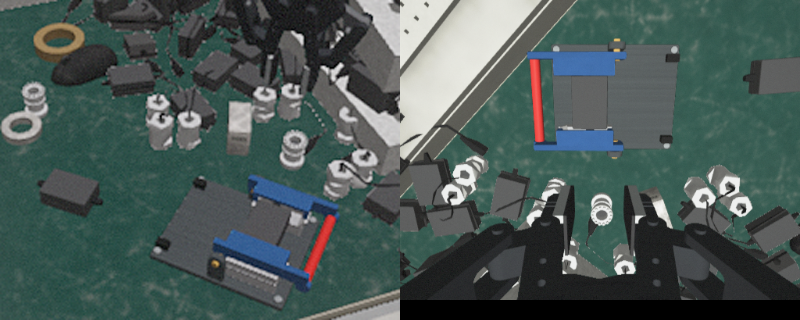

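The flipper is closed flat over the nest, with the adapter lying underside up beneath it. The plain adapter hasn't moved and the hand is clear.

```bash
python3 -c "
from plant import robot
print(robot.job_done())"
```

```text
the job is handed in; nothing more can be done
None
```

The job is handed in: the sticker adapter lies sticker-down in the nest with the flipper closed over it, the plain adapter was left where it lay, and it took about 23 s of the 54 s allowed.

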